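Lock the vacuum sealer and hold its suction key half pressed

ROBOT

A 6-joint arm with a two-finger parallel gripper is mounted at the origin on the work surface. World frame = base frame: x ahead of the robot, y to its left, z up, the work surface at z = 0. Lengths are in m, angles in rad, forces in N, time in s.
With the tool pointing down it reaches from about 0.375 to 0.9 m from the base axis. Payload 3.1 kg.
Tool frame: the origin (TCP) lies between the finger pads; the fingertips stand 11 mm ahead of it and the grasp point (between the pads) lies 8 mm behind it; z points along the fingers, y is the line along which they close (so a half turn about z gives the same grasp; the last joint's range is limited). The gripper opens to 87 mm and grips with 3 to 60 N. Pads are 19 mm wide; open, the fingers measure 117 mm over their backs; the gripper's body (75 mm by 190 mm) begins 51 mm behind the grasp point.
Start: joints at [-1.482, 0.527, 1.433, -0, 1.181, -0.178], TCP at [0.165, -0.603, 0.234] pointing down, gripper open.
Joint ranges: [-3.08, 3.08], [-0.75, 2.2], [0.22, 2.44], [-1.43, 4.57], [0, 2.65], [-2.85, 2.85]. Speed limits (rad/s): [2.79, 2.79, 3.14, 3.14, 3.14, 3.14].

INTERFACE

Orientations are given as a unit quaternion [x, y, z, w].
In Python, from rig import robot gives the robot as it stands.
- The arm moves only by the tool move_arm, never from a script. Its argument "moves" is text: rows parted by semicolons, each of 7 numbers parted by spaces: the shift along the tool's x, y, z in units of 100 mm (1.0 is 100 mm), then the turn, a rotation vector about the tool's x, y, z in units of 90 degrees (1.0 is 90 degrees), then the opening, from 0 (shut) to 1 (fully open). A call has 1 to 12 rows; each row is the pose to reach, as a shift and turn from the pose commanded when the call began, along the tool's axes at that moment; what a row does not reach only later rows make up. A row lasts 1/10 s, in which the tool goes at most 50 mm and 8.59 degrees, less where a joint would pass 70% of its speed; a pose out of reach is approached as far as the arm can. A call with a number of a shift or a turn outside -1 to 1 is refused whole. A call with a gripper value outside its range is refused whole. The fingers move at their own pace and stop on an object; "squeeze" is the grip in N (left out, the last holds). Time passes only in rows, so rows that repeat a pose let the fingers close. It gives the time, the measured TCP pose, the force, the opening and the grip force at its end, in the units of the state.
- robot.get_obs(): the state, without advancing time (a new reading comes with each control period).
- robot.camera(name): name is "scene" or "top" or "wrist"; returns a dict with "image" (400x640x3 uint8, red, green, blue), "intrinsics" (3x3 intrinsics, pixels), "extrinsics" (4x4, takes a point from world to camera coordinates). Camera axes: x right, y up, looking along -z (the intrinsics and any distortion apply to the point x, -y, -z); pixel columns grow to the right and rows downward; lengths in m; the calibration is good to about 2 mm. A picture is of the moment at which its call begins. There is no depth.
- robot.hand_in(): hands the job in; it is judged then, once.
The state is a dict: "time": time; "q": joint angles; "joint_velocities": joint speeds; "joint_torque": joint torques, N m; "position": TCP position; "tool_rot": TCP orientation; "ft_force": force on the tool from outside, world axes, zero at the start; "moment": the same for the moment, N m; "grip_width": finger opening in m; "grip_force": force on a finger pad.
Only numpy, scipy, OpenCV 4.12 (cv2) and the standard library are available. Lean on these libraries where they do the work, as an engineer would, in place of code of your own. Each camera call takes 0.05 s, during which the arm holds its last target. There are 200 camera calls.

TASK

Get the bag vacuum sealer on the counter ready and draw on it gently: first push its lid-lock carriage along the track until it clicks fully home at the end nearer the round key. Only then press the round spring-loaded suction key straight down half way (10 mm of its 20 mm, cap top level with the little fixed post beside it), never down to the bottom, and keep it there with the fingers: the program finishes while still holding the key half pressed. Leave the vase, the pot and the ice mould where they stand.

Things in the scene. Friction and masses are not known exactly. Their poses are not given: they have to be found in the camera images.
- sealer: Fixed white table-top bag vacuum sealer, a box 140 (x) x 380 (y) x 70 mm (z), fixed to the counter, its place and yaw (within 26 degrees) differ each time. Origin: centre of its underside. Its own +y runs along its length from the carriage end to the key end; its top face is 70 mm up. Beside the key, 40 mm from its axis towards the sealer's own +x, a fixed grey index post (10 x 16 mm) rises to 95 mm above the counter, the height of the cap's top at half press.
- carriage_grip (a point): Centre of the upright grey fin of the lid-lock carriage, moving with it, 95 mm above the counter. The fin is 32 mm (sealer x) by 14 mm thick (along the slide, sealer y) and 30 mm tall (78 to 108 mm above the counter), on a 40 x 42 mm plate just above the sealer's top. It can be pushed or pinched from above. It runs on the sealer's centre line (sealer x = 0), at sealer y = -110 mm + joint carriage. A low end stop (10 mm high) closes either end of the track.
- carriage (a joint): Travel of the carriage in m along the sealer's own +y: 0 at the far end of the track from the key, 0.060 fully home. Friction about 1.5 N; a spring ball detent is met from about 48 mm on, takes about 8 N in all to pass, peaks at 55 mm, then snaps the carriage to 60 mm and keeps it there.
- key_top (a point): Centre of the top of the round grey suction key, moving with it; at sealer x = 0, y = +100 mm; 105 mm above the counter when released. The cap is 36 mm across and 12 mm thick on a 18 mm chrome stem.
- key (a joint): How far the key is pressed straight down, in m: 0 released, 0.010 half way, 0.020 at the bottom. Return spring: 3 N at first movement, plus 0.3 N per mm (6 N half way, 9 N at the bottom). It springs back when let go.
- vase_mid (a point): Half-way up the brown ceramic vase, 100 mm across, 150 mm tall, which stands loose on the black turntable (220 mm across, its plate 20 mm above the counter). Leave alone.
- pot_mid (a point): Half-way up the small lidded aluminium camping pot, 126 mm across, 95 mm tall with its lid knob, loose on the counter. Leave alone.
- mould_mid (a point): Half-way up the green ice mould, 110 x 160 x 35 mm with open cells, loose on the counter beyond the sealer. Leave alone.
Things that resemble listed ones, but are neither listed nor needed, are in the scene too. There is more than one size of the part that bears vase_mid; the job needs the largest.

How it is judged:
By the outcome, as a careful person would: the job done as asked, in the order asked, and still so for the second after the job is handed in, while the arm keeps its last pose, push and grip.
It also fails if it takes over 40 s, if anything falls off the work surface, if the arm or the gripper's body presses on something with over 40 N, if the wrist force passes 120 N, or if a joint passes its speed limit or range.

## Working session

There is one attempt and no reset: what is moved stays moved. The work goes in short steps, Python scripts to look and compute and a tool call to move; the robot and the scene stay as the last step left them, time stands still between calls to the robot, and variables do not carry over. Pictures are saved under pics/ and viewed, at most 10 in all, crops included, and the job is handed in when it is done.

Besides the shell and the picture viewer there is one more tool, called after ">>>" by a JSON object that holds its "api" and its "payload". move_arm: Moves the arm, as the interface text tells. Shifts and turns lie within -1 to 1; 1 stands for 100 mm of shift or 90 degrees of turn. Its arguments: {"type":"object","properties":{"moves":{"type":"string"},"squeeze":{"type":"number"}},"required":["moves"]}

```bash
mkdir -p pics; python3 - <<'E'
from rig import robot
import cv2,numpy as np
for n in("scene","top"):
    c=robot.camera(n);cv2.imwrite(f"pics/{n}.png",c["image"][:,:,::-1]);np.savez(f"{n}.npz",**c)
o=robot.get_obs();print(o["time"],o["position"],o["tool_rot"],o["ft_force"])
E
```

```text
0.1 [ 0.16536417 -0.60209739  0.23267093] [ 9.91048981e-01  1.33495323e-01  3.91452606e-05 -9.56746496e-04] [-0.29333231  0.63111288 -0.16938947]
```

View pics/scene.png

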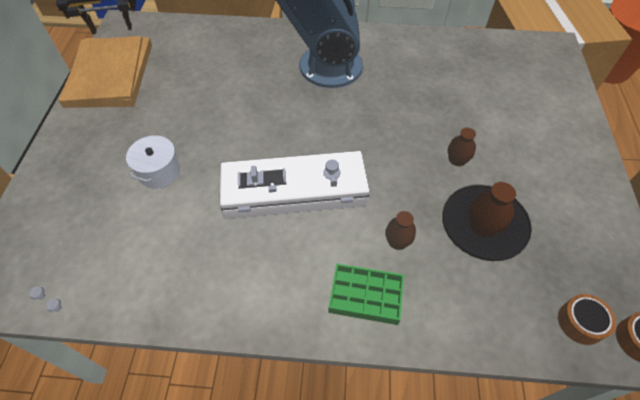

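View pics/top.png

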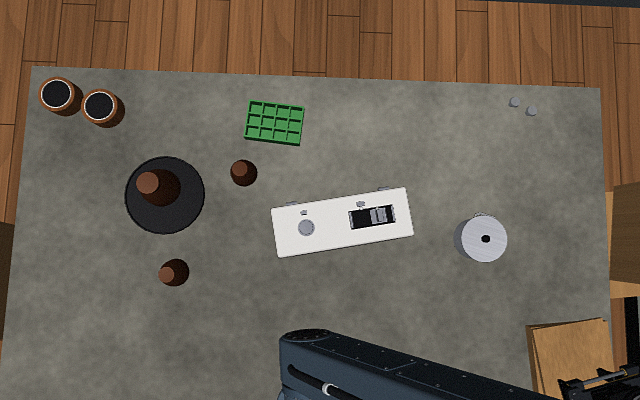

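The scene view shows the sealer spanning (220–368, 153–215), with its key at (332,170) and carriage fin at (254,174). In the top view the key is at (306,228), the post at (304,212) and the fin at about (378,214). The pot is on the right at (482,238), and the vases and mould are clear of the sealer.

```bash
cat > h.py <<'E'
import numpy as np,cv2
def ray(c,px,z):
    K,E=c["intrinsics"],c["extrinsics"];R,t=E[:3,:3],E[:3,3]
    d=np.linalg.inv(K)@np.array([px[0],px[1],1.]);d=R.T@(d*[1,-1,-1]);o=-R.T@t
    return o+d*(z-o[2])/d[2]
def proj(c,p):
    q=c["extrinsics"][:3,:3]@p+c["extrinsics"][:3,3];q=c["intrinsics"]@(q*[1,-1,-1]);return q[:2]/q[2]
E
python3 - <<'E'
from h import *
for n in("top","scene"):
    c=np.load(n+".npz");im=c["image"];hsv=cv2.cvtColor(im,cv2.COLOR_RGB2HSV)
    m=((hsv[...,2]>215)&(hsv[...,1]<25)).astype(np.uint8)
    cs=[k for k in cv2.findContours(m,0,2)[0] if cv2.contourArea(k)>1000]
    for k in cs:
        P=np.array([ray(c,p[0],.07)[:2] for p in k],np.float32)
        (x,y),s,a=cv2.minAreaRect(P);b=cv2.boxPoints(((x,y),s,a))
        e=[b[1]-b[0],b[2]-b[1]];l=max(e,key=np.linalg.norm);l=l*np.sign(l[1]);l/=np.linalg.norm(l)
        print(n,x,y,s,"yaw",np.degrees(np.arctan2(-l[0],l[1])))
        X=np.array([l[1],-l[0]]);o=np.array([x,y])
        print("key",o+.1*l,proj(c,np.r_[o+.1*l,.105]),"fin0",o-.11*l,proj(c,np.r_[o-.11*l,.108]),"post",proj(c,np.r_[o+.1*l+.04*X,.095]))
    r=(slice(170,270),slice(250,430)) if n=="top" else (slice(140,225),slice(210,380))
    cv2.imwrite(f"pics/{n}c.png",cv2.resize(im[r][:,:,::-1],None,fx=4.4,fy=4.4,interpolation=2))
E
```

```text
top 0.5133983492851257 -0.06142106652259827 (0.12947461009025574, 0.36938604712486267) yaw 10.845721
key [0.49458184 0.03679267] [305.18581852 227.34403237] fin0 [ 0.53409651 -0.16945618] [384.15521467 214.39845943] post [302.82456755 212.48522551]
scene 0.5199607610702515 -0.0627124160528183 (0.13220535218715668, 0.3689500689506531) yaw 10.949295
key [0.50096674 0.03546716] [332.19157542 164.73596665] fin0 [ 0.54085419 -0.17070994] [248.20446761 171.26617926] post [334.1058903  179.88227607]
scene 0.4741514027118683 -0.45162540674209595 (0.11315924674272537, 0.11912400275468826) yaw 4.694023
key [ 0.46596795 -0.35196082] [184.17488652 144.45044865] fin0 [ 0.4831532  -0.56125646] [102.93715834 143.68835667] post [182.56787666 158.93476347]
```

View pics/topc.png

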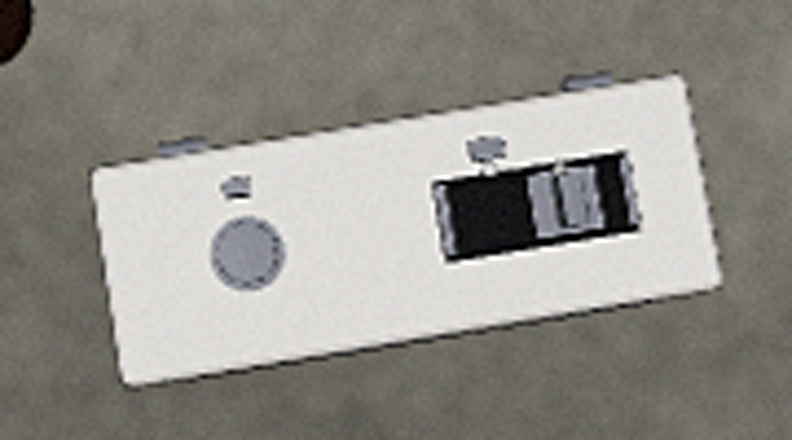

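View pics/scenec.png

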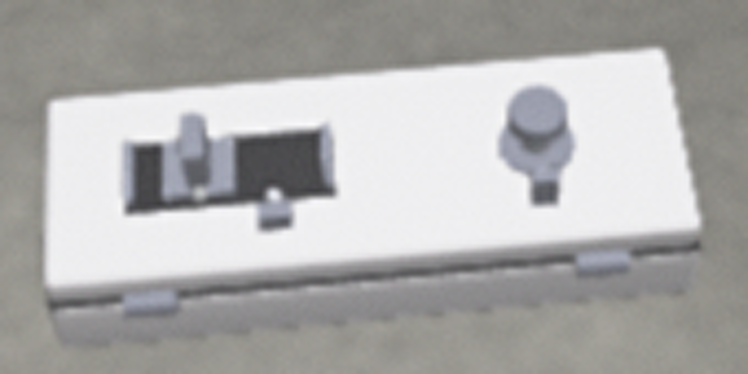

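The crops agree with the description: the key is at top-view pixel (306.4,227.5). The fin is at about (381.8,214.3), roughly 10 mm from the far end of the track. The small grey block by the track is just a marker. I'll turn the tool to the sealer's yaw and move over it with the fingers shut.

>>> {"api": "move_arm", "payload": {"moves": "0.2 -0.15 0 0 0 0.02 0; 0.5 -0.45 0 0 0 0.05 0; 0.8 -0.7 0 0 0 0.05 0; 0.9 -0.8 0 0 0 0.05 0", "squeeze": 10}}

```text
time: 0.5
position: [0.2324, -0.4977, 0.2329]
tool_rot: [0.995, 0.096, 0.0, -0.002]
ft_force: [0.0, -0.6, 0.7]
grip_width: 0.0629
grip_force: 0.0
```

```bash
python3 - <<'E'
from h import *
T=np.load("top.npz");S=np.load("scene.npz")
for n,a,b,z in(("key",(306.4,227.5),(332.3,165),.105),):
    print(n,ray(T,a,z),ray(S,b,z))
for n,c,p in(("finT",T,(381.8,214.3)),("finS",S,(210+192/4.4,140+120/4.4))): print(n,ray(c,p,.108))
for n,c in(("T",T),("S",S)):
    R=c["extrinsics"][:3,:3];print(n,-R.T@c["extrinsics"][:3,3])
E
```

```text
key [0.4942628  0.03361639 0.105     ] [0.50178195 0.03579366 0.105     ]
finT [ 0.53417802 -0.16323083  0.108     ]
finS [ 0.52738797 -0.15929898  0.108     ]
T [0.46262359 0.02770129 1.17206362]
S [1.19769589 0.05877528 0.99539591]
```

>>> {"api": "move_arm", "payload": {"moves": "0.2 -0.2 0 0 0 0 0; 0.5 -0.5 0 0 0 0 0; 0.8 -0.8 0 0 0 0 0; 1 -1 0 0 0 0 0"}}

```text
time: 0.9
position: [0.3111, -0.3827, 0.2333]
tool_rot: [0.995, 0.095, -0.0, -0.001]
ft_force: [-0.7, -0.3, 0.6]
grip_width: 0.0312
grip_force: 0.0
```

>>> {"api": "move_arm", "payload": {"moves": "0.3 -0.3 0 0 0 0 0; 0.6 -0.6 0 0 0 0 0; 0.9 -0.9 0 0 0 0 0; 1 -1 0 0 0 0 0"}}

```text
time: 1.3
position: [0.3909, -0.265, 0.2334]
tool_rot: [0.995, 0.096, -0.0, -0.001]
ft_force: [0.1, 0.4, -0.4]
grip_width: 0.0028
grip_force: 0.0
```

>>> {"api": "move_arm", "payload": {"moves": "0.3 -0.3 0 0 0 0 0; 0.6 -0.6 0 0 0 0 0; 0.9 -0.9 0 0 0 0 0; 1 -1 0 0 0 0 0; 1 -1 0 0 0 0 0; 1 -1 0 0 0 0 0"}}

```text
time: 1.9
position: [0.4689, -0.1518, 0.2334]
tool_rot: [0.996, 0.095, -0.0, 0.0]
ft_force: [0.1, 0.1, -0.3]
grip_width: 0.0004
grip_force: 0.0
```

```bash
python3 - <<'E'
from rig import robot
import cv2,numpy as np
o=robot.get_obs();print(o["time"],o["position"],o["tool_rot"],o["ft_force"],o["grip_width"])
c=robot.camera("wrist");cv2.imwrite("pics/w1.png",c["image"][:,:,::-1]);np.savez("w1.npz",**c)
E=c["extrinsics"];print(-E[:3,:3].T@E[:3,3],E[:3,:3][2])
E
```

```text
1.9 [ 0.46893593 -0.1517601   0.23341016] [ 9.95517893e-01  9.45717463e-02 -3.51509766e-04  4.31451166e-04] [ 0.1363168   0.13951146 -0.32494026] 0.000434904773260078
[ 0.53294389 -0.14072389  0.38394745] [0.23611698 0.04601975 0.9706343 ]
```

View pics/w1.png

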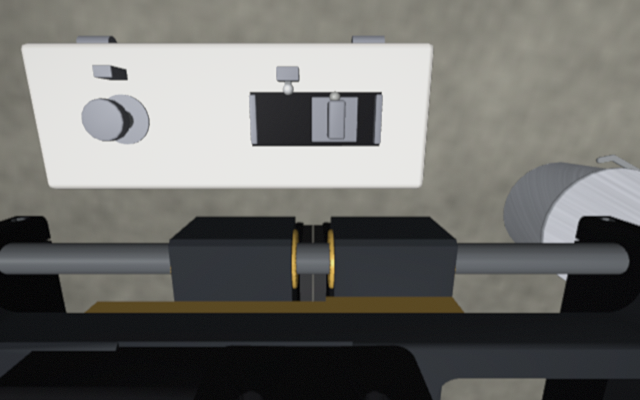

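The wrist view shows the sealer spanning (25–430, 43–187). Key cap top is at about (103,119), post at about (103,71) and fin top at about (336,119).

```bash
python3 - <<'E'
from h import *
c=np.load("w1.npz");im=c["image"];hsv=cv2.cvtColor(im,cv2.COLOR_RGB2HSV)
m=((hsv[...,2]>190)&(hsv[...,1]<25)).astype(np.uint8);m[190:]=0;m[:,440:]=0
k=max(cv2.findContours(m,0,2)[0],key=cv2.contourArea)
P=np.array([ray(c,p[0],.07)[:2] for p in k],np.float32)
(x,y),s,a=cv2.minAreaRect(P);b=cv2.boxPoints(((x,y),s,a));e=[b[1]-b[0],b[2]-b[1]];l=max(e,key=np.linalg.norm);l=l*np.sign(l[1]);l/=np.linalg.norm(l)
print("sealer",x,y,s,np.degrees(np.arctan2(-l[0],l[1])))
o=np.array([x,y]);print("key pred",o+.1*l,"fin0 pred",o-.11*l)
key=ray(c,(103,119.5),.105);fin=ray(c,(336.5,119.5),.108)
print("key",key,"fin",fin,"carr",.11+(fin[:2]-o)@l)
print("proj key pred",proj(c,np.r_[o+.1*l,.105]))
E
```

```text
sealer 0.5160450339317322 -0.06576718389987946 (0.1299309879541397, 0.36850684881210327) 10.790163
key pred [0.49732376 0.03246476] fin0 pred [ 0.53663843 -0.17382232]
key [0.49725426 0.03090505 0.105     ] fin [ 0.53382583 -0.16105558  0.108     ] carr 0.013067569463739881
proj key pred [101.11786086 119.05839449]
```

>>> {"api": "move_arm", "payload": {"moves": "0.2 0.2 0.1 0 0 0 0; 0.45 0.4 0.3 0 0 0 0; 0.62 0.55 0.5 0 0 0 0; 0.62 0.55 0.5 0 0 0 0; 0.62 0.55 0.5 0 0 0 0"}}

```text
time: 2.45
position: [0.5391, -0.1942, 0.1828]
tool_rot: [0.996, 0.093, -0.001, -0.001]
ft_force: [-0.1, 0.4, 0.4]
grip_width: 0.0002
grip_force: 0.0
```

>>> {"api": "move_arm", "payload": {"moves": "0 0 0.3 0 0 0 0; 0 0 0.6 0 0 0 0; 0 0 0.75 0 0 0 0; 0 0 0.86 0 0 0 0; 0 0 0.86 0 0 0 0; 0 0 0.86 0 0 0 0"}}

```text
time: 3.05
position: [0.5406, -0.1934, 0.0986]
tool_rot: [0.996, 0.094, 0.001, 0.0]
ft_force: [0.5, -0.1, -0.8]
grip_width: 0.0004
grip_force: 0.0
```

>>> {"api": "move_arm", "payload": {"moves": "0 -0.08 0 0 0 0 0; 0 -0.16 0 0 0 0 0; 0 -0.23 0 0 0 0 0; 0 -0.29 0 0 0 0 0; 0 -0.35 0 0 0 0 0; 0 -0.4 0 0 0 0 0; 0 -0.4 0 0 0 0 0"}}

```text
time: 3.75
position: [0.5329, -0.1528, 0.0976]
tool_rot: [0.996, 0.095, -0.0, -0.0]
ft_force: [-0.2, -0.6, 0.3]
grip_width: 0.0007
grip_force: 0.0
```

>>> {"api": "move_arm", "payload": {"moves": "0 -0.03 0 0 0 0 0; 0 -0.06 0 0 0 0 0; 0 -0.08 0 0 0 0 0; 0 -0.08 0 0 0 0 0"}}

```text
time: 4.15
position: [0.5314, -0.1456, 0.0975]
tool_rot: [0.996, 0.094, -0.0, -0.0]
ft_force: [0.1, -0.4, 0.3]
grip_width: 0.0003
grip_force: 0.4
```

>>> {"api": "move_arm", "payload": {"moves": "0 -0.02 0 0 0 0 0; 0 -0.04 0 0 0 0 0; 0 -0.04 0 0 0 0 0"}}

```text
time: 4.45
position: [0.5306, -0.1416, 0.0975]
tool_rot: [0.996, 0.094, -0.0, -0.0]
ft_force: [0.7, -1.5, 1.1]
grip_width: 0.0002
grip_force: 0.4
```

>>> {"api": "move_arm", "payload": {"moves": "0 -0.01 0 0 0 0 0; 0 -0.02 0 0 0 0 0; 0 -0.02 0 0 0 0 0"}}

```text
time: 4.75
position: [0.5305, -0.1404, 0.0976]
tool_rot: [0.996, 0.095, 0.0, 0.0]
ft_force: [-0.1, -4.0, -1.9]
grip_width: 0.0009
grip_force: 1.6
```

>>> {"api": "move_arm", "payload": {"moves": "0 -0.01 0 0 0 0 0; 0 -0.02 0 0 0 0 0; 0 -0.02 0 0 0 0 0"}}

```text
time: 5.05
position: [0.5304, -0.1397, 0.0976]
tool_rot: [0.995, 0.095, 0.0, 0.002]
ft_force: [-0.5, -7.5, -2.4]
grip_width: 0.0003
grip_force: 3.5
```

>>> {"api": "move_arm", "payload": {"moves": "0 -0.01 0 0 0 0 0; 0 -0.02 0 0 0 0 0; 0 -0.02 0 0 0 0 0"}}

```text
time: 5.35
position: [0.5301, -0.1384, 0.0976]
tool_rot: [0.995, 0.095, 0.0, 0.002]
ft_force: [-1.2, -9.3, -1.7]
grip_width: 0.0006
grip_force: 4.1
```

```bash
python3 - <<'E'
from rig import robot
import cv2,numpy as np
c=robot.camera("wrist");w=c["image"];s=robot.camera("scene");t=robot.camera("top")
np.savez("s2.npz",**s)
A=cv2.resize(s["image"][140:225,210:380],(800,400),interpolation=2)
B=cv2.resize(t["image"][170:270,250:430],(320,180),interpolation=2)
out=np.zeros((600,800,3),np.uint8);out[:400]=A;out[400:580,:320]=B;out[400:600,320:640]=cv2.resize(w,(320,200))
cv2.imwrite("pics/m2.png",out[:,:,::-1])
E
```

```text
(no output)
```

View pics/m2.png

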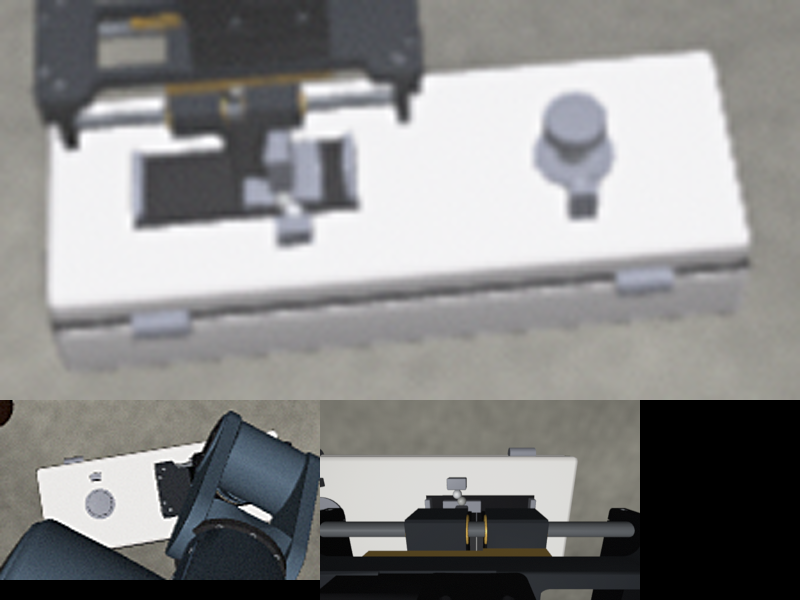

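The fin is partway along, with a track gap still showing to the key-end stop, and the force is about 9 N, so the carriage is in the detent. I'll keep pushing.

>>> {"api": "move_arm", "payload": {"moves": "0 -0.01 0 0 0 0 0; 0 -0.02 0 0 0 0 0; 0 -0.02 0 0 0 0 0"}}

```text
time: 5.8
position: [0.5301, -0.1379, 0.0977]
tool_rot: [0.995, 0.096, 0.001, 0.003]
ft_force: [-1.2, -14.0, -3.1]
grip_width: 0.0006
grip_force: 6.2
```

>>> {"api": "move_arm", "payload": {"moves": "0 -0.01 0 0 0 0 0; 0 -0.02 0 0 0 0 0; 0 -0.02 0 0 0 0 0"}}

```text
time: 6.1
position: [0.5286, -0.1327, 0.0975]
tool_rot: [0.996, 0.094, -0.0, -0.0]
ft_force: [0.1, -0.2, -0.0]
grip_width: 0.0005
grip_force: 0.1
```

>>> {"api": "move_arm", "payload": {"moves": "0 -0.01 0 0 0 0 0; 0 -0.02 0 0 0 0 0; 0 -0.02 0 0 0 0 0"}}

```text
time: 6.4
position: [0.5279, -0.1294, 0.0974]
tool_rot: [0.995, 0.095, -0.001, -0.0]
ft_force: [-0.0, -1.9, 0.8]
grip_width: 0.0005
grip_force: 0.3
```

>>> {"api": "move_arm", "payload": {"moves": "0 -0.01 0 0 0 0 0; 0 -0.02 0 0 0 0 0; 0 -0.02 0 0 0 0 0"}}

```text
time: 6.7
position: [0.5281, -0.1291, 0.0975]
tool_rot: [0.995, 0.095, -0.0, 0.001]
ft_force: [-0.4, -6.1, -1.0]
grip_width: 0.0003
grip_force: 2.3
```

>>> {"api": "move_arm", "payload": {"moves": "0 -0.01 0 0 0 0 0; 0 -0.02 0 0 0 0 0; 0 -0.02 0 0 0 0 0"}}

```text
time: 7.0
position: [0.5281, -0.1288, 0.0976]
tool_rot: [0.995, 0.095, 0.0, 0.002]
ft_force: [-1.4, -10.1, -2.8]
grip_width: 0.0007
grip_force: 4.3
```

Snap and firm end stop both felt. I'll back off, rise and check.

>>> {"api": "move_arm", "payload": {"moves": "0 0.08 0 0 0 0 0; 0 0.15 0 0 0 0 0; 0 0.15 -0.2 0 0 0 0; 0 0.1 -0.5 0 0 0 0; 0 -0.2 -0.6 0 0 0 0; 0 -0.5 -0.6 0 0 0 0; 0 -0.8 -0.6 0 0 0 0; 0 -1 -0.6 0 0 0 0; 0 -1 -0.6 0 0 0 0; 0 -1 -0.6 0 0 0 0"}}

```text
time: 8.0
position: [0.5093, -0.0278, 0.1577]
tool_rot: [0.995, 0.095, 0.0, 0.0]
ft_force: [0.7, 0.0, 0.3]
grip_width: 0.0006
grip_force: 0.0
```

```bash
python3 - <<'E'
from rig import robot
import cv2,numpy as np
s=robot.camera("scene");w=robot.camera("wrist");o=robot.get_obs();np.savez("w3.npz",**w)
print(o["time"],o["position"],o["tool_rot"],o["ft_force"])
out=np.zeros((600,640,3),np.uint8);out[:320]=cv2.resize(s["image"][140:225,210:380],(640,320),interpolation=2);out[320:]=w["image"][:280]
cv2.imwrite("pics/m3.png",out[:,:,::-1])
E
```

```text
8.1 [ 0.50959301 -0.02880491  0.15765271] [9.95557266e-01 9.41565933e-02 4.78327764e-04 1.94813142e-04] [-0.01270996  0.33812012  0.07078938]
```

View pics/m3.png

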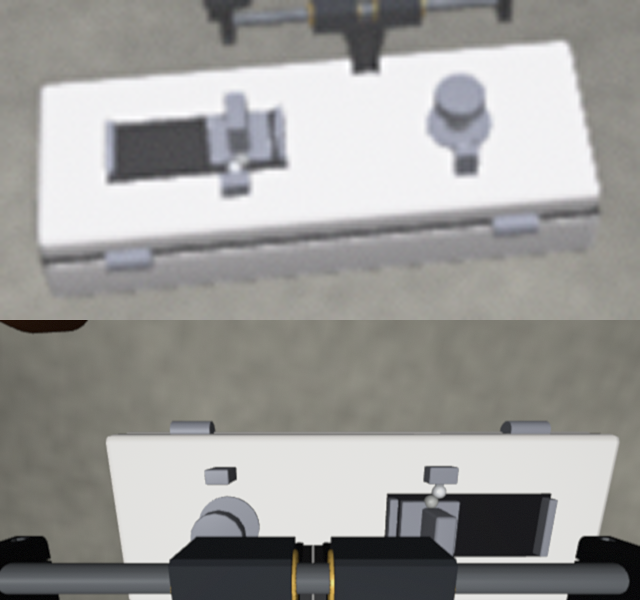

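The carriage plate now sits against the key-end stop. In the composite the fin is at (236,98) in the scene part, and the two detent balls meet at (236,165). I'll check its distance to the key numerically.

```bash
python3 - <<'E'
from h import *
S=np.load("scene.npz");W=np.load("w3.npz")
l=np.array([-.188,.982])
key=ray(S,(332.3,165),.105)
for n,p in(("before",(210+192/4.4,140+120/4.4)),("now",(272.7,166))):
    print(n,(key-ray(S,p,.108))[:2]@l)
f=ray(W,(440,193),.108)
print("wrist fin",f,.11+(f[:2]-[.516,-.0658])@l)
o=np.array([.509593,-.028805]);X=np.array([.982,.188])
d=np.array([.497,.032])-o;print("to key: tool x,y (100mm)",d@X*10,-d@l*10)
E
```

```text
before 0.1963948980188277
now 0.14888565404368953
wrist fin [ 0.54201566 -0.1060925   0.108     ] 0.06554181933078054
to key: tool x,y (100mm) -0.00934985999999966 -0.6207799399999999
```

Home is confirmed: fin to key measures 149 mm against a nominal 150 mm. Now I'll go over the key and lower.

>>> {"api": "move_arm", "payload": {"moves": "0 -0.25 0 0 0 0 0; 0 -0.5 0 0 0 0 0; 0 -0.62 0 0 0 0 0; 0 -0.62 0 0 0 0 0; 0 -0.62 0.15 0 0 0 0; 0 -0.62 0.28 0 0 0 0; 0 -0.62 0.36 0 0 0 0; 0 -0.62 0.36 0 0 0 0; 0 -0.62 0.36 0 0 0 0"}}

```text
time: 9.0
position: [0.4976, 0.0323, 0.1216]
tool_rot: [0.996, 0.094, 0.0, 0.0]
ft_force: [-1.1, 0.1, 0.4]
grip_width: 0.0005
grip_force: 0.0
```

>>> {"api": "move_arm", "payload": {"moves": "0 0 0.02 0 0 0 0; 0 0 0.04 0 0 0 0; 0 0 0.04 0 0 0 0"}}

```text
time: 9.3
position: [0.4972, 0.0329, 0.1177]
tool_rot: [0.996, 0.095, 0.0, 0.0]
ft_force: [0.3, 0.2, -0.4]
grip_width: 0.0005
grip_force: 0.0
```

>>> {"api": "move_arm", "payload": {"moves": "0 0 0.01 0 0 0 0; 0 0 0.02 0 0 0 0; 0 0 0.02 0 0 0 0"}}

```text
time: 9.6
position: [0.4974, 0.0329, 0.1158]
tool_rot: [0.996, 0.095, 0.0, 0.0]
ft_force: [-0.5, -0.9, 2.9]
grip_width: 0.0005
grip_force: 1.4
```

```bash
python3 - <<'E'
from rig import robot
import cv2,numpy as np
s=robot.camera("scene");w=robot.camera("wrist");o=robot.get_obs();np.savez("w4.npz",**w)
print(o["time"],o["position"],o["ft_force"])
out=np.zeros((600,640,3),np.uint8);out[:300]=cv2.resize(s["image"][150:192,290:380],(640,300),interpolation=2);out[300:]=cv2.resize(w["image"][80:250,180:500],(640,300))
cv2.imwrite("pics/m4.png",out[:,:,::-1])
E
```

```text
9.7 [0.49735614 0.03291211 0.11578412] [-0.29055545 -0.74776909  2.86536267]
```

View pics/m4.png

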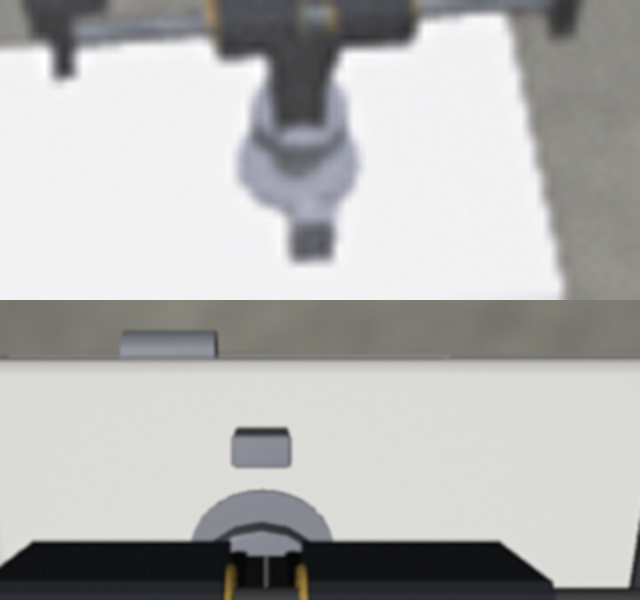

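The fingertips are centred on the cap: contact at z≈0.116 with 2.9 N, matching a cap top at 0.105. The target is TCP z≈0.106 at about 6 N.

>>> {"api": "move_arm", "payload": {"moves": "0 0 0.02 0 0 0 0; 0 0 0.04 0 0 0 0; 0 0 0.06 0 0 0 0; 0 0 0.08 0 0 0 0; 0 0 0.08 0 0 0 0; 0 0 0.08 0 0 0 0"}}

```text
time: 10.3
position: [0.4974, 0.0329, 0.1076]
tool_rot: [0.996, 0.094, 0.0, -0.0]
ft_force: [-0.6, 1.3, 5.3]
grip_width: 0.0005
grip_force: 2.6
```

>>> {"api": "move_arm", "payload": {"moves": "0 0 0.01 0 0 0 0; 0 0 0.018 0 0 0 0; 0 0 0.018 0 0 0 0; 0 0 0.018 0 0 0 0; 0 0 0.018 0 0 0 0"}}

```text
time: 10.8
position: [0.4974, 0.0329, 0.1059]
tool_rot: [0.996, 0.094, 0.0, 0.0]
ft_force: [-0.3, 0.1, 5.5]
grip_width: 0.0006
grip_force: 2.8
```

```bash
python3 - <<'E'
from rig import robot
import cv2,numpy as np
F=[];Z=[]
for i in range(8):
    s=robot.camera("scene");o=robot.get_obs();F.append(o["ft_force"][2]);Z.append(o["position"][2])
w=robot.camera("wrist")
print(o["time"],np.mean(Z),np.mean(F),np.round(F,1))
out=np.zeros((600,640,3),np.uint8);out[:320]=cv2.resize(s["image"][140:225,210:380],(640,320),interpolation=2);out[320:]=cv2.resize(w["image"],(448,280))[:,:].copy() if 0 else cv2.copyMakeBorder(cv2.resize(w["image"],(448,280)),0,0,0,192,0)
cv2.imwrite("pics/m5.png",out[:,:,::-1])
E
```

```text
11.2 0.10592351965866287 5.916355727598675 [6.5 5.2 6.  5.9 5.7 6.  6.1 5.8]
```

View pics/m5.png

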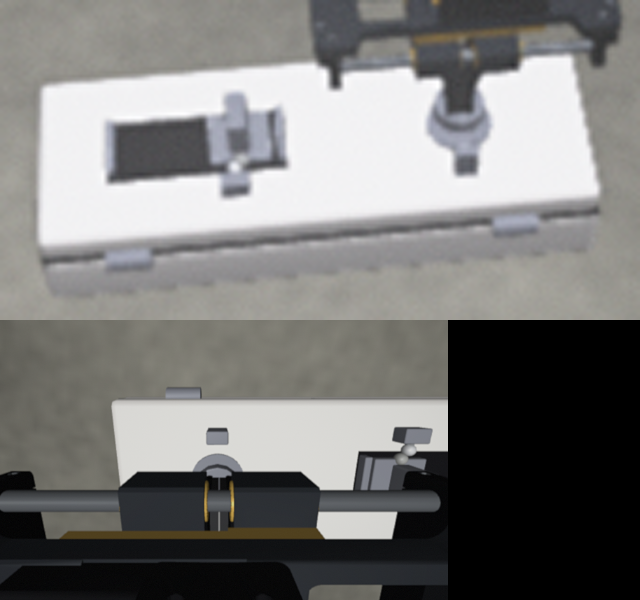

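The key is held at half press: mean force 5.9 N and tip at 0.095. The carriage is still home, with the fin at (236,98). Handing in.

```bash
python3 -c "
from rig import robot
print(robot.hand_in())"
```

```text
the job is handed in; nothing more can be done
None
```

The job is handed in: the carriage was pushed home first (click felt, then a firm stop), then the key was pressed to half way and is still held there at about 5.9 N, without touching the vase, pot or ice mould.

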